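Put the squeegees back on their own stands

ROBOT

A 7-joint arm with a two-finger parallel gripper is mounted at the origin on the work surface. World frame = base frame: x ahead of the robot, y to its left, z up, the work surface at z = 0. Lengths are in m, angles in rad, forces in N, time in s.
With the tool pointing down it reaches from about 0.425 to 0.875 m from the base axis. Payload 4.7 kg.
Tool frame: the origin (TCP) lies midway between the tips of the shut fingers; the grasp point (between the pads) lies 19 mm behind it; z points along the fingers, y is the direction in which the jaws open and shut (so a half turn about z gives the same grasp; the last joint's range is limited). The gripper opens to 87 mm and grips with 3 to 60 N. Pads are 19 mm wide; open, the fingers measure 117 mm over their backs; the gripper's body (75 mm by 190 mm) begins 51 mm behind the grasp point.
Start: joints at [1.309, 0.321, -0.07, 1.45, 0.023, 1.371, -0.057], TCP at [0.177, -0.625, 0.223] pointing down, gripper open.
Joint ranges: [-2.86, 2.86], [-0.3, 2.09], [-1.38, 1.24], [0.06, 2.45], [-1.56, 4.7], [0.09, 2.05], [-2.69, 2.69]. Speed limits (rad/s): [2.57, 2.57, 3.14, 3.14, 3.14, 3.14, 3.14].

INTERFACE

Orientations are given as a rotation vector (axis times angle).
In Python, from bench import get_state, eyes, job gives the robot as it stands. The module is installed in compiled form; this text tells all that it offers.
- The arm moves only by the shell command python3 -m jog 'ROWS' [FORCE]. ROWS is JSON, a list that holds one entry, the list of rows, each a list of 5 numbers: the opening, from 0 (shut) to 1 (fully open), then the shift along the tool's x, y, z in units of 40 mm (1.0 is 40 mm), then the turn about the tool's z in units of 5 degrees (1.0 is 5 degrees). In form: [[[jaw, dx, dy, dz, turn], ...]]. A call has 1 to 10 rows; each row shifts and turns the commanded pose from where the row before left it, along the tool's axes as they then stand; what a row does not reach is not made up. A row lasts 1/8 s, in which the tool goes at most 62.5 mm and 10.7 degrees, less where a joint would pass 70% of its speed; a pose out of reach is approached as far as the arm can. A call is refused whole if a number of a shift passes 1 or a number of a turn 1, either way. A call with a gripper value outside its range is refused whole. The fingers move at their own pace and stop on an object; FORCE is the grip in N (left out, the last holds). Time passes only in rows, so rows that do not move let the fingers close. It gives the time, the measured TCP pose, the force and the opening at its end, in the units of the state.
- get_state(): the state, without advancing time (a new reading comes with each control period).
- eyes.get_image(name): name is "scene" or "top" or "wrist"; returns (picture, depth): 420x560x3 uint8, red, green, blue; 420x560 float32, m along the optical axis (not along the pixel's ray), 0 where there is no reading.
- eyes.camera_params(name): a dict with "camera_matrix" (3x3 intrinsics, pixels), "k1" (the pictures are not rectified: a ray, as slopes to the right and down, at radius r is drawn at 1 + k1 r^2 times it, then the intrinsics apply), "pose" (4x4, takes a point from camera to world coordinates); the wrist camera has in their place "mount" (4x4, takes a point from camera to tool coordinates, whose origin is the TCP and whose axes are the flange's). Camera axes: x right, y down, z forward; pixel columns grow to the right and rows downward; lengths in m; the calibration is good to about 2 mm. A picture is of the moment at which its call begins: read the wrist's pose just before it. camera_params takes no time and is no camera call.
- job.close_job(): hands the job in, once; it reports no verdict.
The state is a dict: "time": time; "joint_positions": joint angles; "qd": joint speeds; "joint_torque": joint torques, N m; "position": TCP position; "tool_rot": TCP orientation; "ft_force": force on the tool from outside, world axes, zero at the start; "torque": the same for the moment, N m; "grip_width": opening from 0.0 (shut) to 1.0 (fully open).
Only numpy, scipy, OpenCV 4.12 (cv2) and the standard library are available. Lean on these libraries where they do the work, as an engineer would, in place of code of your own. Each camera call takes 0.05 s, during which the arm holds its last target. There are 200 camera calls.

TASK

The three squeegees have been left on each other's stands. Rearrange them so that each lies flat, centred and lengthwise on the plywood stand of its own length, using the steel rest as the halfway place: lay one squeegee down across its bars and let go, and leave the rest empty again at the end. They are inky, so never lay one on the bench, and leave the jar, the tape and the spatula where they are.

Things in the scene. Friction and masses are not known exactly. Their poses are not given: they have to be found in the camera images.
- short_squeegee: Loose short squeegee, 90 mm long (x axis), lying flat: pale wooden handle (y -25 to +11 mm, z 0 to 30 mm) with a stiff dark rubber blade (z 10 to 20 mm) out to y = +25 mm; grip it from above at mid-length across these 50 mm. Origin: middle of the underside. About 90 g. Starts roughly centred and lengthwise on a plywood stand of the wrong length.
- medium_squeegee: Loose medium squeegee, 120 mm long (x axis), lying flat: pale wooden handle (y -25 to +11 mm, z 0 to 30 mm) with a stiff dark rubber blade (z 10 to 20 mm) out to y = +25 mm; grip it from above at mid-length across these 50 mm. Origin: middle of the underside. About 120 g. Starts roughly centred and lengthwise on a plywood stand of the wrong length.
- long_squeegee: Loose long squeegee, 150 mm long (x axis), lying flat: pale wooden handle (y -25 to +11 mm, z 0 to 30 mm) with a stiff dark rubber blade (z 10 to 20 mm) out to y = +25 mm; grip it from above at mid-length across these 50 mm. Origin: middle of the underside. About 150 g. Starts roughly centred and lengthwise on a plywood stand of the wrong length.
- short_stand: Fixed stand of the short squeegee: a plywood bar 90 mm long (x axis) and 40 mm wide (y), flat top 40 mm above the bench, on a plywood foot as long, 84 mm wide and 6 mm high, which shows on both sides. The short squeegee, which is just as long, belongs lying flat on it, centred and lengthwise, either way round. Origin: centre of its underside, on the bench.
- medium_stand: Fixed stand of the medium squeegee: a plywood bar 120 mm long (x axis) and 40 mm wide (y), flat top 40 mm above the bench, on a plywood foot as long, 84 mm wide and 6 mm high, which shows on both sides. The medium squeegee, which is just as long, belongs lying flat on it, centred and lengthwise, either way round. Origin: centre of its underside, on the bench.
- long_stand: Fixed stand of the long squeegee: a plywood bar 150 mm long (x axis) and 40 mm wide (y), flat top 40 mm above the bench, on a plywood foot as long, 84 mm wide and 6 mm high, which shows on both sides. The long squeegee, which is just as long, belongs lying flat on it, centred and lengthwise, either way round. Origin: centre of its underside, on the bench.
- steel_rest: Fixed: two upright steel bars standing across its x axis at x = -30 and +30 mm (each 10 mm thick, 40 mm wide in y, tops 40 mm above the bench) on a dark base plate, 90 mm (x) by 70 mm, 6 mm thick. Empty at the start; any of the squeegees can lie across both bars, lengthwise along x. Origin: centre of its underside, on the bench.
- ink_jar: Bystander: closed ink jar, 68 mm diameter, 75 mm high, on the far side of the bench. Origin: centre of its underside.
- tape_roll: Bystander: roll of paper tape lying flat, 90 mm outside diameter, 24 mm high, on the far side of the bench. Origin: centre of its underside.
- ink_spatula: Bystander: ink spatula lying on the far side of the bench, 240 mm long (x axis), wooden handle and flat steel blade, 20 mm high. Origin: middle of its length, on the bench.
Things that resemble listed ones, but are neither listed nor needed, are in the scene too. Leave any orange look-alike of the medium_squeegee alone. What is shaped like the medium_stand but green is not meant.

How it is judged:
On the way:
1. one squeegee lies across the bars of the steel rest, let go (((horizontal distance between short_squeegee and steel_rest below 0.025 m and angle between the x axis of short_squeegee and the x axis of steel_rest, either way round below 0.35 rad and height (world z) of short_squeegee between 0.035 and 0.046 m and angle between short_squeegee's own z axis and vertical below 0.12 rad and linear speed of short_squeegee below 0.02 m/s and angular speed of short_squeegee below 0.15 rad/s and contact force between short_squeegee and the fingers below 0.05 N) or (horizontal distance between medium_squeegee and steel_rest below 0.025 m and angle between the x axis of medium_squeegee and the x axis of steel_rest, either way round below 0.35 rad and height (world z) of medium_squeegee between 0.035 and 0.046 m and angle between medium_squeegee's own z axis and vertical below 0.12 rad and linear speed of medium_squeegee below 0.02 m/s and angular speed of medium_squeegee below 0.15 rad/s and contact force between medium_squeegee and the fingers below 0.05 N) or (horizontal distance between long_squeegee and steel_rest below 0.025 m and angle between the x axis of long_squeegee and the x axis of steel_rest, either way round below 0.35 rad and height (world z) of long_squeegee between 0.035 and 0.046 m and angle between long_squeegee's own z axis and vertical below 0.12 rad and linear speed of long_squeegee below 0.02 m/s and angular speed of long_squeegee below 0.15 rad/s and contact force between long_squeegee and the fingers below 0.05 N))), for 0.2 s.
At the end, for the whole second after the job is handed in: Each squeegee lies flat on the plywood stand of its own length, its middle within 12 mm of the stand's middle and its length within 0.15 rad of the stand's (either way round), released and at rest; the steel rest is thereby empty (horizontal distance between short_squeegee and short_stand below 0.012 m and angle between the x axis of short_squeegee and the x axis of short_stand, either way round below 0.15 rad and height (world z) of short_squeegee between 0.035 and 0.046 m and angle between each of short_squeegee, medium_squeegee, long_squeegee's own z axis and vertical below 0.12 rad and linear speed of each of short_squeegee, medium_squeegee, long_squeegee below 0.02 m/s and angular speed of each of short_squeegee, medium_squeegee, long_squeegee below 0.15 rad/s and contact force between each of short_squeegee, medium_squeegee, long_squeegee and the fingers below 0.05 N and horizontal distance between medium_squeegee and medium_stand below 0.012 m and angle between the x axis of medium_squeegee and the x axis of medium_stand, either way round below 0.15 rad and height (world z) of medium_squeegee between 0.035 and 0.046 m and horizontal distance between long_squeegee and long_stand below 0.012 m and angle between the x axis of long_squeegee and the x axis of long_stand, either way round below 0.15 rad and height (world z) of long_squeegee between 0.035 and 0.046 m); the robot touches nothing.
It fails at once if a squeegee is laid or dropped on the bench (height (world z) of any of short_squeegee, medium_squeegee, long_squeegee below 0.025 m).
It fails at once if the jar, the tape or the spatula is disturbed (distance of any of ink_jar, tape_roll, ink_spatula from where it was at the start of the episode above 0.02 m).
It also fails if it takes over 106 s, if anything falls off the work surface, if the arm or the gripper's body presses on something with over 40 N, if the wrist force passes 120 N, or if a joint passes its speed limit or range.

## Working session

There is one attempt and no reset: what is moved stays moved. The work goes in short steps, Python scripts to look and compute and a shell command to move; the robot and the scene stay as the last step left them, time stands still between calls to the robot, and variables do not carry over. Pictures are saved under pics/ and viewed, about 12 in all and at most 16, crops included, and the job is handed in when it is done.

```bash
mkdir -p pics; cat > h.py <<'E'
import numpy as np,cv2
from bench import get_state,eyes,job
from scipy.spatial.transform import Rotation as R
E
python3 - <<'E'
from h import *
for n in("top","scene"):
    im,d=eyes.get_image(n);np.savez(n,im=im,d=d);cv2.imwrite(f"pics/{n}0.png",im[:,:,::-1])
    p=eyes.camera_params(n);print(n,p)
print(eyes.camera_params("wrist"));print(get_state())
E
```

```text
top {'camera_matrix': array([[406.16057215,   0.        , 277.85507662],
       [  0.        , 406.16057215, 211.50172406],
       [  0.        ,   0.        ,   1.        ]]), 'k1': -0.08979908282597174, 'pose': array([[-0.00592038, -0.99398346,  0.10937011,  0.45991447],
       [-0.99994424,  0.00492822, -0.00933968,  0.003584  ],
       [ 0.00874448, -0.10941931, -0.99395722,  0.82502739],
       [ 0.        ,  0.        ,  0.        ,  1.        ]])}
scene {'camera_matrix': array([[464.55982862,   0.        , 280.8952805 ],
       [  0.        , 464.55982862, 208.64321284],
       [  0.        ,   0.        ,   1.        ]]), 'k1': -0.09069997439147735, 'pose': array([[ 0.3755767 ,  0.71663178, -0.58769127,  1.12055224],
       [ 0.92678875, -0.29190272,  0.2363375 , -0.2248175 ],
       [-0.00218172, -0.63342852, -0.77379813,  0.80818401],
       [ 0.        ,  0.        ,  0.        ,  1.        ]])}
{'camera_matrix': array([[372.30930642,   0.        , 281.64933155],
       [  0.        , 372.30930642, 201.04852561],
       [  0.        ,   0.        ,   1.        ]]), 'k1': -
[... 358 characters left out ...]
00000e+00]])}
{'time': 0.1, 'joint_positions': array([ 1.30909572,  0.3217431 , -0.07010732,  1.45155127,  0.0226273 ,
        1.37079897, -0.05690791]), 'qd': array([ 0.00091089,  0.0002363 , -0.00326236, -0.00010256, -0.00061815,
        0.0003996 ,  0.00025788]), 'joint_torque': array([-4.11101297e-06, -4.92572987e+01, -4.05687941e-01, -3.13400459e+01,
       -6.41433243e-02,  3.94803251e-02,  5.83424526e-05]), 'position': array([ 0.17682896, -0.62497082,  0.22157569]), 'tool_rot': array([-3.11009672e+00, -4.31696916e-01,  5.44527888e-04]), 'ft_force': array([ 0.68399687, -0.32666847, -0.49951283]), 'torque': array([-0.00411168, -0.01084814,  0.03610105]), 'grip_width': 1.000261703586004}
```

View pics/top0.png

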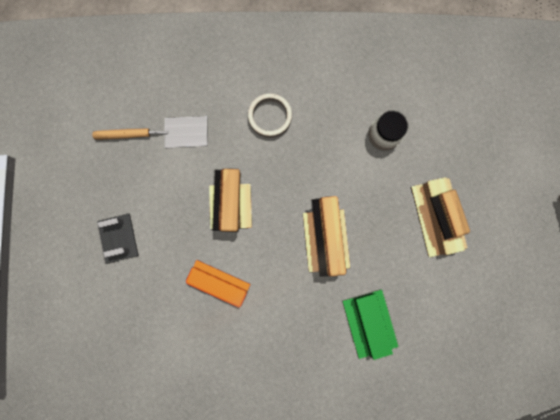

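View pics/scene0.png

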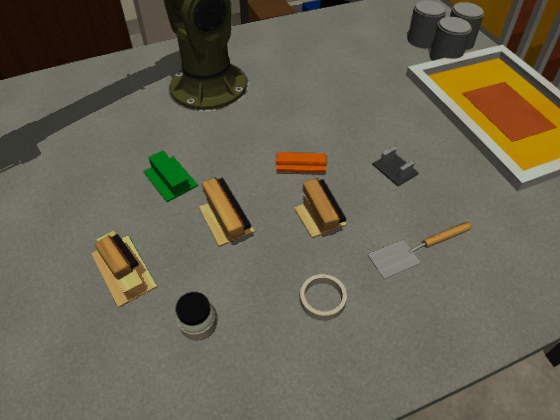

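The top view shows the rest at (117,238). The medium squeegee is on the short stand (230,203), the long one on the medium stand (327,237), and the short one on the long stand (440,217). The orange squeegee and green stand are decoys. Next I'll measure the real ones.

```bash
cat >> h.py <<'E'
def grid(n,im,T=None):
    p=eyes.camera_params(n);K=p["camera_matrix"];T=p["pose"] if T is None else T
    h,w=im.shape[:2];u,v=np.meshgrid(np.arange(w),np.arange(h))
    pts=np.stack([u,v],-1).reshape(-1,1,2).astype(float)
    r=cv2.undistortPoints(pts,K,np.array([p["k1"],0,0,0,0])).reshape(h,w,2)
    return np.concatenate([r,np.ones((h,w,1))],-1)@T[:3,:3].T,T[:3,3]
def plane(r,c,z): return c+r*((z-c[2])/r[...,2])[...,None]
def rect(P):
    (cx,cy),(a,b),ang=cv2.minAreaRect((P[:,:2]*1000).astype(np.float32))
    if b>a: a,b,ang=b,a,ang+90
    return np.round([cx,cy,a,b,(ang+90)%180-90],1)
def blobs(m,lo=60):
    n,l,s,c=cv2.connectedComponentsWithStats(m.astype(np.uint8));return [(l==i,c[i]) for i in range(1,n) if s[i,4]>lo]
E
python3 - <<'E'
from h import *
f=np.load("top.npz");im,d=f["im"],f["d"]
r,c=grid("top",im);W=c+r*d[...,None]
hsv=cv2.cvtColor(im,cv2.COLOR_RGB2HSV);H,S,V=[hsv[...,i].astype(int) for i in range(3)]
b=d>0
print("bench z",np.percentile(W[300:,50:180,2],[5,50,95]))
print("handle tops / squeegees")
for m,q in blobs(b&(W[...,2]>.048)&(W[...,2]<.09)): print(q.round(),rect(W[m]),np.percentile(W[m][:,2],[10,50,90]).round(3),m.sum())
print("top only z>.064")
for m,q in blobs(b&(W[...,2]>.064)&(W[...,2]<.09)): print(q.round(),rect(W[m]),m.sum())
print("warm colour feet")
feet=(H>8)&(H<40)&(S>70)&(V>60)&(W[...,2]<.014)&b
big=(H>8)&(H<40)&(S>70)
for (u0,u1,v0,v1) in((195,265,155,245),(290,360,185,290),(405,480,165,265)):
    m=np.zeros(H.shape,bool);m[v0:v1,u0:u1]=feet[v0:v1,u0:u1]
    m=cv2.morphologyEx(m.astype(np.uint8),cv2.MORPH_OPEN,np.ones((3,3)))>0
    print(rect(plane(r,c,.006)[m]),m.sum(),np.median(W[m][:,2]).round(4))
    t=np.zeros(H.shape,bool);t[v0:v1,u0:u1]=(b&(W[...,2]>.034)&(W[...,2]<.045))[v0:v1,u0:u1]; print("  top40",rect(W[t]),t.sum())
print("rest")
s=np.zeros(H.shape,bool);s[205:275,90:150]=1
print("bars",[(q.round(1),rect(plane(r,c,.04)[m])) for m,q in blobs(s&b&(W[...,2]>.03),20)])
m=s&(V<60);m=cv2.morphologyEx(m.astype(np.uint8),cv2.MORPH_OPEN,np.ones((3,3)))>0
print("base",rect(plane(r,c,.006)[m]))
E
```

```text
bench z [-0.00378973 -0.001478    0.00091747]
handle tops / squeegees
[391. 127.] [ 709.3 -226.5   60.7   60.4   18.2] [0.054 0.074 0.076] 903
[226. 200.] [567.7  95.6 120.4  48.7  -1.6] [0.058 0.068 0.07 ] 1607
[450. 214.] [ 536.8 -335.9   91.5   50.9   17.5] [0.058 0.067 0.07 ] 1308
[328. 236.] [497.2 -98.3 150.6  50.7   5.6] [0.058 0.068 0.07 ] 2167
top only z>.064
[392. 125.] [ 710.  -226.2   60.4   59.3  -71.8] 780
[229. 200.] [567.5  89.3 120.   36.2  -1.8] 1159
[454. 213.] [ 539.  -342.7   91.6   36.9   16.4] 836
[332. 236.] [ 497.7 -105.2  149.5   36.3    5.6] 1500
warm colour feet
[561.8  63.2  86.8  23.1   2.2] 364 0.0048
  top40 [539.5  72.4  62.2   1.9  -3.4] 5
[ 491.8 -102.8  120.2   78.     4.9] 636 0.0047
  top40 [0. 0. 0. 0. 0.] 0
[ 535.8 -336.9  147.8   83.1   12. ] 634 0.0052
  top40 [ 538.1 -336.8  150.3   42.3   12.2] 604
rest
bars [(array([108.2, 222.6]), array([526.1, 329.3,  42.4,  11.1, -76.4])), (array([114.3, 251.6]), array([469.3, 315.4,  41.7,  10.6, -77. ]))]
base [493.2 327.   76.7  43.4  13.9]
```

Sizes match what was given: squeegees measure 120, 91 and 151 mm, and the long stand's top measures 150x42 mm. The rest's axis is at 13.7°, centred at (497.7, 322.3). Plan: medium to rest, short to short stand, long to long stand, then medium to medium stand.

```bash
cat > to.py <<'E'
import sys
from h import *
x,y,z,yaw=map(float,sys.argv[1:5]);s=get_state();M=R.from_rotvec(s["tool_rot"]).as_matrix()
cur=np.degrees(np.arctan2(M[1,0],M[0,0]));t=(cur-yaw+90)%180-90
N=M@R.from_euler("z",t,degrees=True).as_matrix()
D=np.array([x,y,z])/1000-s["position"]
print("t",round(s["time"],2),"pos",(s["position"]*1000).round(1),"yaw",cur.round(1),"turn units",round(t/5,2),"shift units after turn",(N.T@D/.04).round(2),"tilt",M[2,2].round(4),"grip",round(s["grip_width"],3))
E
python3 to.py 568 95.6 130 -1.6
python3 -m jog '[[[1,0,0,0,1],[1,0,0,0,1],[1,0,0,0,1],[1,0,0,0,0.5]]]' 25; python3 to.py 568 95.6 130 -1.6
```

```text
t 0.1 pos [ 176.8 -625.   221.6] yaw 15.8 turn units 3.48 shift units after turn [  9.27 -18.28   2.31] tilt -1.0 grip 1.0
time: 0.6
position: [0.1769, -0.6251, 0.2219]
tool_rot: [-3.14, 0.049, 0.001]
ft_force: [0.6, -0.0, -0.0]
grip_width: 0.998
t 0.6 pos [ 176.9 -625.1  221.9] yaw -1.8 turn units -0.04 shift units after turn [  9.27 -18.28   2.31] tilt -1.0 grip 0.998
```

```bash
python3 -m jog '[[[1,0.5,-0.95,0,0],[1,0.5,-0.95,0,0],[1,0.5,-0.95,0,0],[1,0.5,-0.95,0,0],[1,0.5,-0.95,0,0],[1,0.5,-0.95,0,0],[1,0.5,-0.95,0,0],[1,0.5,-0.95,0,0],[1,0.5,-0.95,0,0],[1,0.5,-0.95,0,0]]]'; python3 to.py 568 95.6 130 -1.6
```

```text
time: 1.85
position: [0.3885, -0.2501, 0.2223]
tool_rot: [3.141, -0.047, -0.001]
ft_force: [0.9, 0.4, -0.0]
grip_width: 1.001
t 1.85 pos [ 388.5 -250.1  222.3] yaw -1.7 turn units -0.02 shift units after turn [ 4.25 -8.77  2.31] tilt -1.0 grip 1.001
```

```bash
python3 -m jog '[[[1,0.5,-0.95,0,0],[1,0.5,-0.95,0,0],[1,0.5,-0.95,0,0],[1,0.5,-0.95,0,0],[1,0.5,-0.95,0,0],[1,0.5,-0.95,0,0],[1,0.5,-0.95,0.2,0],[1,0.5,-0.95,0.3,0],[1,0.27,-0.68,0.3,0],[1,0,0,0,0]]]'; python3 to.py 568 95.6 130 -1.6
```

```text
time: 3.1
position: [0.5678, 0.0774, 0.189]
tool_rot: [-3.14, 0.039, 0.005]
ft_force: [0.2, -0.2, 0.6]
grip_width: 0.998
t 3.1 pos [567.8  77.4 189. ] yaw -1.4 turn units 0.04 shift units after turn [-0.   -0.45  1.48] tilt -1.0 grip 0.998
```

```bash
python3 -m jog '[[[1,0,-0.45,0.5,0],[1,0,0,0.5,0],[1,0,0,0.5,0],[1,0,0,0,0]]]'; python3 to.py 568 95.6 36 -1.6
python3 - <<'E'
from h import *
s=get_state();im,d=eyes.get_image("wrist");cv2.imwrite("pics/w1.png",im[:,:,::-1])
T=np.eye(4);T[:3,:3]=R.from_rotvec(s["tool_rot"]).as_matrix();T[:3,3]=s["position"]
T=T@eyes.camera_params("wrist")["mount"];r,c=grid("wrist",im,T);W=c+r*d[...,None]
for m,q in blobs((d>0)&(W[...,2]>.064)&(W[...,2]<.074),400): print(q.round(),rect(W[m]),m.sum())
E
```

```text
time: 3.6
position: [0.5678, 0.0906, 0.1284]
tool_rot: [3.14, -0.049, -0.006]
ft_force: [0.5, -0.3, 0.5]
grip_width: 0.997
t 3.6 pos [567.8  90.6 128.4] yaw -1.8 turn units -0.04 shift units after turn [ 0.01 -0.13  2.31] tilt -1.0 grip 0.997
[287. 196.] [578.4  87.5  99.   36.   -1.8] 8657
[551. 223.] [559.2 -87.2  27.5  10.8   3. ] 642
```

View pics/w1.png

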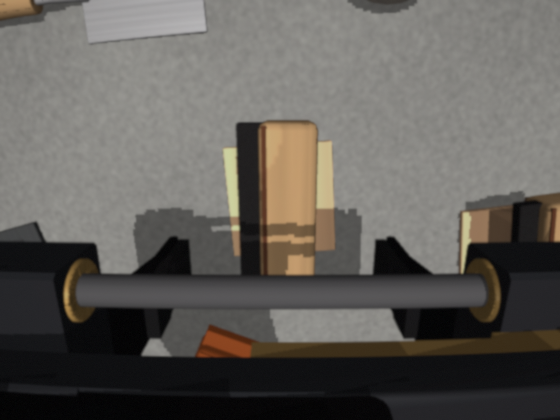

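The wrist view has the squeegee centred between the fingers, with its far end at (285,120), and agrees with the top view to within 2 mm. Descending and gripping.

```bash
python3 -m jog '[[[1,0,-0.12,0.5,0],[1,0,0,0.5,0],[1,0,0,0.5,0],[1,0,0,0.5,0],[1,0,0,0.3,0],[1,0,0,0,0],[0,0,0,0,0],[0,0,0,0,0],[0,0,0,0,0],[0,0,0,0,0]]]' 25; python3 to.py 568 95.6 36 -1.6
```

```text
time: 4.9
position: [0.5696, 0.0971, 0.0388]
tool_rot: [3.141, -0.047, 0.001]
ft_force: [-0.2, -1.3, 2.5]
grip_width: 0.633
t 4.9 pos [569.6  97.1  38.8] yaw -1.7 turn units -0.02 shift units after turn [-0.04  0.04  0.07] tilt -1.0 grip 0.633
```

```bash
python3 -m jog '[[[0,0,0,0,0],[0,0,0,-0.3,0],[0,0,0,-0.6,0],[0,0,0,-0.6,0],[0,0,0,-0.6,0],[0,0,0,-0.3,-1],[0,0,0,0,-1],[0,0,0,0,-1],[0,0,0,0,0]]]'; python3 to.py 497.7 322.3 130 13.7
```

```text
time: 6.02
position: [0.5692, 0.0977, 0.1349]
tool_rot: [-3.12, -0.363, -0.0]
ft_force: [-0.0, 0.0, -1.6]
grip_width: 0.57
t 6.03 pos [569.2  97.7 134.9] yaw 13.3 turn units -0.09 shift units after turn [-0.41 -5.88  0.13] tilt -1.0 grip 0.57
```

```bash
python3 -m jog '[[[0,-0.06,-0.8,0,0],[0,-0.06,-0.9,0,0],[0,-0.06,-0.9,0,0],[0,-0.06,-0.9,0,0],[0,-0.06,-0.9,0,0],[0,-0.06,-0.8,0,0],[0,-0.06,-0.68,0,-0.1],[0,0,0,0,0],[0,0,0,0,0]]]'; python3 to.py 499 322.3 40 13.7
```

```text
time: 7.15
position: [0.4992, 0.3215, 0.1344]
tool_rot: [3.118, 0.375, -0.0]
ft_force: [-0.3, -0.7, -1.8]
grip_width: 0.572
t 7.15 pos [499.2 321.5 134.4] yaw 13.7 turn units 0.0 shift units after turn [-0.   -0.02  2.36] tilt -1.0 grip 0.572
```

```bash
python3 -m jog '[[[0,0,0,0.7,0],[0,0,0,0.7,0],[0,0,0,0.5,0],[0,0,0,0.3,0],[0,0,0,0.12,0],[0,0,0,0,0],[0,0,0,0,0]]]'; python3 to.py 499 322.3 39 13.7
```

```text
time: 8.02
position: [0.4994, 0.3227, 0.0426]
tool_rot: [-3.118, -0.377, -0.002]
ft_force: [0.4, 1.1, -0.6]
grip_width: 0.571
t 8.03 pos [499.4 322.7  42.6] yaw 13.8 turn units 0.02 shift units after turn [-0.01  0.01  0.09] tilt -1.0 grip 0.571
```

```bash
python3 -m jog '[[[0,0,0,0.05,0],[0,0,0,0.03,0],[0.7,0,0,0,0],[1,0,0,0,0],[1,0,0,0,0],[1,0,0,-0.4,0],[1,0,0,-0.8,0],[1,0,0,-1,0],[1,0,0,-0.5,0],[1,0,0,0,0]]]'
python3 - <<'E'
from h import *
im,d=eyes.get_image("top");cv2.imwrite("pics/top1.png",im[:,:,::-1]);np.savez("top1",im=im,d=d)
r,c=grid("top",im);W=c+r*d[...,None];b=d>0
for lo,hi in((.048,.09),(.034,.045)):
    for m,q in blobs(b&(W[...,2]>lo)&(W[...,2]<hi),150): print(lo,q.round(),rect(W[m]),np.median(W[m][:,2]).round(4),m.sum())
E
python3 to.py 536.8 -335.9 150 17
```

```text
time: 9.28
position: [0.4998, 0.3229, 0.1482]
tool_rot: [-3.118, -0.377, -0.005]
ft_force: [-0.2, -0.1, -0.5]
grip_width: 0.998
0.048 [391. 127.] [ 709.1 -225.9   61.4   60.8  -73.7] 0.0736 898
0.048 [450. 214.] [ 536.6 -335.9   91.8   51.7   17.8] 0.0674 1311
0.048 [328. 236.] [497.1 -98.4 150.5  50.6   5.4] 0.0677 2162
0.048 [112. 255.] [461.3 313.9  52.   46.  -76.6] 0.0673 671
0.034 [437. 186.] [ 595.7 -324.    40.4   32.1  -78.3] 0.039 293
0.034 [228. 204.] [561.9  94.1  90.   40.7   2.3] 0.0387 938
0.034 [452. 244.] [ 491.5 -346.9   54.8   41.4   11.2] 0.0388 301
0.034 [374. 326.] [ 324.2 -186.9  120.7   41.4   16.4] 0.0388 1310
t 9.32 pos [499.  322.1 146.5] yaw 13.8 turn units -0.64 shift units after turn [-3.9  16.01 -0.08] tilt -1.0 grip 0.999
```

View pics/top1.png

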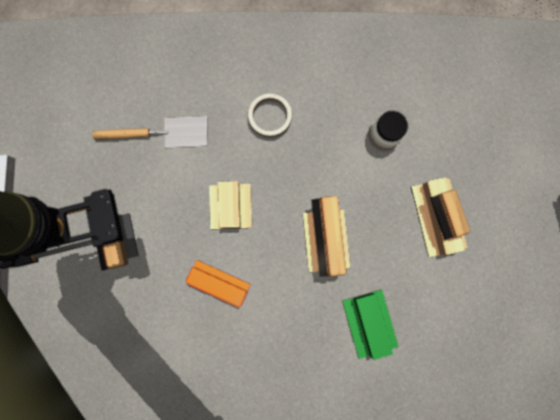

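The short stand is bare now (228,204): top centre (561.9, 94.1), 2.3°, 90x41 mm. The squeegee on the rest (112,255) sits level and released. Going for the short squeegee.

```bash
python3 -m jog '[[[1,0,0,0,-0.74],[1,-0.22,0.9,0,0],[1,-0.22,0.9,0,0],[1,-0.22,0.9,0,0],[1,-0.22,0.9,0,0],[1,-0.22,0.9,0,0],[1,-0.22,0.9,0,0],[1,-0.22,0.9,0,0],[1,-0.22,0.9,0,0],[1,-0.22,0.9,0,0]]]'; python3 -m jog '[[[1,-0.22,0.9,0,0],[1,-0.22,0.9,0,0],[1,-0.22,0.9,0,0],[1,-0.22,0.9,0,0],[1,-0.22,0.9,0,0],[1,-0.22,0.9,0,0],[1,-0.22,0.9,0,0],[1,-0.15,0.7,0,0],[1,0,0,0,0],[1,0,0,0,0]]]'; python3 to.py 536.8 -335.9 110 17.5
```

```text
time: 10.58
position: [0.5195, -0.012, 0.1446]
tool_rot: [-3.104, -0.477, 0.005]
ft_force: [0.9, -0.1, -0.2]
grip_width: 1.001
time: 11.82
position: [0.54, -0.2963, 0.145]
tool_rot: [-3.102, -0.479, 0.003]
ft_force: [0.1, 0.1, 0.6]
grip_width: 0.999
t 11.82 pos [ 540.  -296.3  145. ] yaw 17.6 turn units 0.01 shift units after turn [-0.37  0.92  0.87] tilt -1.0 grip 0.999
```

```bash
python3 -m jog '[[[1,-0.37,0.92,0,0],[1,0,0,0.3,0],[1,0,0,0,0]]]'; python3 to.py 536.8 -335.9 38 17.5
python3 - <<'E'
from h import *
s=get_state();im,d=eyes.get_image("wrist")
T=np.eye(4);T[:3,:3]=R.from_rotvec(s["tool_rot"]).as_matrix();T[:3,3]=s["position"]
T=T@eyes.camera_params("wrist")["mount"];r,c=grid("wrist",im,T);W=c+r*d[...,None]
for m,q in blobs((d>0)&(W[...,2]>.064)&(W[...,2]<.074),400): print(q.round(),rect(W[m]),m.sum())
E
```

```text
time: 12.2
position: [0.5369, -0.3352, 0.133]
tool_rot: [-3.102, -0.48, 0.003]
ft_force: [-0.1, 1.2, -0.2]
grip_width: 1.0
t 12.2 pos [ 536.9 -335.2  133. ] yaw 17.6 turn units 0.02 shift units after turn [-0.01  0.02  2.37] tilt -1.0 grip 1.0
[297. 210.] [ 542.  -343.7   85.2   35.9   17.2] 6973
```

```bash
python3 -m jog '[[[1,0,0,0.6,0],[1,0,0,0.6,0],[1,0,0,0.6,0],[1,0,0,0.4,0],[1,0,0,0.17,0],[1,0,0,0,0],[0,0,0,0,0],[0,0,0,0,0],[0,0,0,0,0],[0,0,0,0,0]]]' 25; python3 -m jog '[[[0,0,0,0,0],[0,0,0,0,0],[0,0,0,-0.3,0],[0,0,0,-0.6,0],[0,0,0,-0.8,0],[0,0,0,-0.6,1],[0,0,0,-0.2,1],[0,0,0,0,1],[0,0,0,0,0.05],[0,0,0,0,0]]]'; python3 to.py 561.9 94.1 137 2.3
```

```text
time: 13.5
position: [0.5375, -0.3376, 0.04]
tool_rot: [3.105, 0.478, 0.0]
ft_force: [0.3, -0.3, -0.3]
grip_width: 0.631
time: 14.75
position: [0.5374, -0.3373, 0.1398]
tool_rot: [-3.141, -0.064, 0.0]
ft_force: [0.2, -0.6, -1.8]
grip_width: 0.574
t 14.75 pos [ 537.4 -337.3  139.8] yaw 2.3 turn units 0.01 shift units after turn [  1.04 -10.75   0.07] tilt -1.0 grip 0.574
```

```bash
python3 -m jog '[[[0,0.08,-0.8,0,0],[0,0.08,-0.9,0,0],[0,0.08,-0.9,0,0],[0,0.08,-0.9,0,0],[0,0.08,-0.9,0,0],[0,0.08,-0.9,0,0],[0,0.08,-0.9,0,0],[0,0.08,-0.9,0,0],[0,0.08,-0.9,0,0],[0,0.08,-0.9,0,0]]]'; python3 -m jog '[[[0,0.08,-0.7,0,0],[0,0.08,-0.6,0,0],[0,0.08,-0.55,0,0],[0,0,0,0,0],[0,0,0,0,0]]]'; python3 to.py 561.9 94.1 41 2.3
```

```text
time: 16.0
position: [0.5554, 0.0206, 0.1398]
tool_rot: [3.141, 0.063, 0.0]
ft_force: [-0.6, 0.2, -1.3]
grip_width: 0.573
time: 16.62
position: [0.5621, 0.0925, 0.1395]
tool_rot: [3.14, 0.061, -0.001]
ft_force: [-0.7, -0.9, -1.3]
grip_width: 0.575
t 16.62 pos [562.1  92.5 139.5] yaw 2.2 turn units -0.01 shift units after turn [-0.   -0.04  2.46] tilt -1.0 grip 0.575
```

```bash
python3 -m jog '[[[0,0,-0.04,0.7,0],[0,0,0,0.7,0],[0,0,0,0.6,0],[0,0,0,0.3,0],[0,0,0,0.14,0],[0,0,0,0.05,0],[0,0,0,0,0],[0,0,0,0,0]]]'; python3 to.py 561.9 94.1 40 2.3
```

```text
time: 17.62
position: [0.5626, 0.0955, 0.0408]
tool_rot: [3.141, 0.062, 0.002]
ft_force: [-0.5, 0.9, -0.7]
grip_width: 0.573
t 17.62 pos [562.6  95.5  40.8] yaw 2.3 turn units -0.01 shift units after turn [-0.02  0.03  0.02] tilt -1.0 grip 0.573
```

```bash
python3 -m jog '[[[0,0,0,0.03,0],[0.7,0,0,0,0],[1,0,0,0,0],[1,0,0,0,0],[1,0,0,-0.4,0],[1,0,0,-0.8,0],[1,0,0,-1,0],[1,0,0,-0.4,-0.65],[1,0,0,0,0]]]'; python3 to.py 497.2 -98.4 130 5.5
```

```text
time: 18.75
position: [0.5634, 0.0958, 0.1453]
tool_rot: [3.138, 0.15, 0.006]
ft_force: [-0.9, -0.4, -0.0]
grip_width: 1.001
t 18.75 pos [563.4  95.8 145.3] yaw 5.5 turn units -0.01 shift units after turn [-2.11  4.67  0.38] tilt -1.0 grip 1.001
```

```bash
python3 -m jog '[[[1,-0.36,0.78,0,0],[1,-0.36,0.78,0,0],[1,-0.36,0.78,0,0],[1,-0.36,0.78,0,0],[1,-0.36,0.78,0,0],[1,-0.31,0.78,0.3,0],[1,0,0,0,0],[1,0,0,0,0]]]'; python3 to.py 497.2 -98.4 38 5.5
python3 - <<'E'
from h import *
s=get_state();im,d=eyes.get_image("wrist")
T=np.eye(4);T[:3,:3]=R.from_rotvec(s["tool_rot"]).as_matrix();T[:3,3]=s["position"]
T=T@eyes.camera_params("wrist")["mount"];r,c=grid("wrist",im,T);W=c+r*d[...,None]
for m,q in blobs((d>0)&(W[...,2]>.064)&(W[...,2]<.074),400): print(q.round(),rect(W[m]),m.sum())
im,d=eyes.get_image("top");r,c=grid("top",im);W=c+r*d[...,None]
for m,q in blobs((d>0)&(W[...,2]>.048)&(W[...,2]<.09),150): print("top",q.round(),rect(W[m]),np.median(W[m][:,2]).round(4),m.sum())
m=np.zeros(d.shape,bool);m[165:265,405:485]=((d>0)&(W[...,2]>.034)&(W[...,2]<.045))[165:265,405:485];m=cv2.morphologyEx(m.astype(np.uint8),cv2.MORPH_OPEN,np.ones((3,3)))>0;print("long stand",rect(W[m]))
E
```

```text
time: 19.75
position: [0.4959, -0.0982, 0.1306]
tool_rot: [-3.137, -0.151, 0.001]
ft_force: [-0.7, -0.4, 0.2]
grip_width: 1.001
t 19.75 pos [495.9 -98.2 130.6] yaw 5.5 turn units -0.0 shift units after turn [0.03 0.01 2.32] tilt -1.0 grip 1.001
[10. 92.] [562.2  75.8  90.4  16.6  -3. ] 2997
[297. 182.] [ 515.2 -105.1  116.3   36.2    5.3] 10270
[295. 314.] [ 428.8 -113.6   35.5    8.4  -84.8] 429
top [391. 127.] [ 709.5 -226.3   61.    60.8  -78.2] 0.0736 903
top [225. 203.] [561.6  97.2  90.2  48.6   2. ] 0.0676 1213
top [108. 237.] [497.  322.9 119.5  52.7  14. ] 0.0674 1726
top [328. 267.] [441.6 -96.   40.3  35.1   5.5] 0.0665 347
long stand [0. 0. 0. 0. 0.]
```

The short squeegee is 3 mm from its stand's centre, and the medium one lies true on the rest. Gripping the long one.

```bash
python3 -m jog '[[[1,0.03,0,0.6,0],[1,0,0,0.6,0],[1,0,0,0.6,0],[1,0,0,0.4,0],[1,0,0,0.12,0],[1,0,0,0,0],[0,0,0,0,0],[0,0,0,0,0],[0,0,0,0,0],[0,0,0,0,0]]]' 25; python3 -m jog '[[[0,0,0,0,0],[0,0,0,0,0],[0,0,0,-0.3,0],[0,0,0,-0.6,0],[0,0,0,-0.8,0],[0,0,0,-0.6,-0.7],[0,0,0,-0.2,-0.64],[0,0,0,0,0],[0,0,0,0,0]]]'; python3 to.py 538.1 -336.8 137 12.2
```

```text
time: 21.1
position: [0.4973, -0.099, 0.0383]
tool_rot: [3.138, 0.151, 0.0]
ft_force: [-0.6, -0.6, -0.4]
grip_width: 0.632
time: 22.22
position: [0.4968, -0.0987, 0.1378]
tool_rot: [-3.124, -0.333, 0.001]
ft_force: [-0.6, -0.7, -1.0]
grip_width: 0.57
t 22.23 pos [496.8 -98.7 137.8] yaw 12.2 turn units -0.01 shift units after turn [-0.25  6.04  0.02] tilt -1.0 grip 0.57
```

```bash
python3 -m jog '[[[0,-0.03,0.7,0,0],[0,-0.03,0.8,0,0],[0,-0.03,0.8,0,0],[0,-0.03,0.8,0,0],[0,-0.03,0.8,0,0],[0,-0.03,0.8,0,0],[0,-0.03,0.7,0,0],[0,-0.04,0.64,0,0],[0,0,0,0,0],[0,0,0,0,0]]]'; python3 to.py 538.1 -336.8 40 12.2
python3 - <<'E'
from h import *
im,d=eyes.get_image("top");r,c=grid("top",im);W=c+r*d[...,None]
m=(d>0)&(W[...,2]>.034)&(W[...,2]<.045)
for m,q in blobs(m,60): print("40mm",q.round(),rect(W[m]),m.sum())
E
```

```text
time: 23.48
position: [0.5383, -0.3358, 0.1373]
tool_rot: [-3.122, -0.334, 0.001]
ft_force: [-0.5, 0.7, -1.6]
grip_width: 0.567
t 23.48 pos [ 538.3 -335.8  137.3] yaw 12.2 turn units 0.01 shift units after turn [-0.01  0.03  2.43] tilt -1.0 grip 0.567
40mm [381. 141.] [ 690.6 -213.7   61.    22.4   56.2] 86
40mm [445. 219.] [ 538.  -337.   150.4   42.1   12.4] 560
40mm [328. 240.] [ 491.4 -101.   120.3   40.5    5. ] 1285
40mm [374. 326.] [ 324.3 -187.2  120.2   41.9   16.6] 1308
```

```bash
python3 -m jog '[[[0,0,0.02,0.7,0],[0,0,0,0.7,0],[0,0,0,0.6,0],[0,0,0,0.25,0],[0,0,0,0.12,0],[0,0,0,0.05,0],[0,0,0,0,0],[0,0,0,0,0]]]'; python3 to.py 538.1 -336.8 39 12.2
```

```text
time: 24.52
position: [0.5391, -0.3382, 0.042]
tool_rot: [3.123, 0.334, 0.001]
ft_force: [0.7, -0.3, -1.8]
grip_width: 0.573
t 24.52 pos [ 539.1 -338.2   42. ] yaw 12.2 turn units -0.0 shift units after turn [-0.02 -0.04  0.08] tilt -1.0 grip 0.573
```

```bash
python3 -m jog '[[[0,0,0,0.06,0],[0,0,0,0.04,0],[0,0,0,0,0],[0.7,0,0,0,0],[1,0,0,0,0],[1,0,0,0,0],[1,0,0,-0.4,0],[1,0,0,-0.8,0],[1,0,0,-1,0],[1,0,0,-0.4,-0.34]]]'; python3 to.py 497 322.9 140 13.9
```

```text
time: 25.78
position: [0.5404, -0.3386, 0.1453]
tool_rot: [3.115, 0.382, 0.007]
ft_force: [0.9, -0.2, -0.2]
grip_width: 0.994
t 25.77 pos [ 540.4 -338.6  145.3] yaw 14.0 turn units 0.02 shift units after turn [  2.92 -16.31   0.08] tilt -1.0 grip 0.994
```

```bash
python3 -m jog '[[[1,0.16,-0.8,0,0],[1,0.16,-0.9,0,0],[1,0.16,-0.9,0,0],[1,0.16,-0.9,0,0],[1,0.16,-0.9,0,0],[1,0.16,-0.9,0,0],[1,0.16,-0.9,0,0],[1,0.16,-0.9,0,0],[1,0.16,-0.9,0,0],[1,0.16,-0.9,0,0]]]'; python3 -m jog '[[[1,0.16,-0.9,0,0],[1,0.16,-0.9,0,0],[1,0.16,-0.9,0,0],[1,0.16,-0.9,0,0],[1,0.16,-0.9,0,0],[1,0.16,-0.9,0,0],[1,0.16,-0.9,0,0],[1,0.16,-0.9,0,0],[1,0,0,0,0],[1,0,0,0,0]]]'; python3 to.py 497 322.9 130 13.9
python3 - <<'E'
from h import *
im,d=eyes.get_image("top");r,c=grid("top",im);W=c+r*d[...,None]
for m,q in blobs((d>0)&(W[...,2]>.048)&(W[...,2]<.09),150): print("top",q.round(),rect(W[m]),np.median(W[m][:,2]).round(4),m.sum())
E
```

```text
time: 27.02
position: [0.5149, 0.0241, 0.1413]
tool_rot: [3.118, 0.382, -0.0]
ft_force: [0.7, 0.1, 0.8]
grip_width: 1.003
time: 28.28
position: [0.4958, 0.314, 0.141]
tool_rot: [3.117, 0.38, -0.001]
ft_force: [-0.2, 0.3, 0.2]
grip_width: 1.001
t 28.27 pos [495.8 314.  141. ] yaw 13.9 turn units 0.0 shift units after turn [ 0.08 -0.21  0.27] tilt -1.0 grip 1.001
top [391. 127.] [ 709.3 -226.6   61.7   61.5   18.9] 0.0736 892
top [449. 214.] [ 539.  -335.3  149.1   51.1   12.3] 0.0675 2136
top [225. 203.] [561.6  97.1  90.2  48.5   2.2] 0.0678 1207
top [112. 257.] [460.7 313.4  52.2  44.6 -77.7] 0.0671 582
```

The long squeegee is 2 mm from its stand's centre and at the right angle. Next, the medium one on the rest.

```bash
python3 -m jog '[[[1,0.08,-0.21,0.6,0],[1,0,0,0.6,0],[1,0,0,0.6,0],[1,0,0,0.5,0],[1,0,0,0.24,0],[1,0,0,0,0],[0,0,0,0,0],[0,0,0,0,0],[0,0,0,0,0],[0,0,0,0,0]]]' 25; python3 -m jog '[[[0,0,0,0,0],[0,0,0,0,0],[0,0,0,-0.3,0],[0,0,0,-0.6,0],[0,0,0,-0.8,0],[0,0,0,-0.6,0.9],[0,0,0,-0.2,0.88],[0,0,0,0,0],[0,0,0,0,0]]]'; python3 to.py 491.4 -101 137 5
```

```text
time: 29.58
position: [0.497, 0.3238, 0.04]
tool_rot: [3.118, 0.38, 0.001]
ft_force: [-1.0, -0.1, 1.0]
grip_width: 0.632
time: 30.7
position: [0.4965, 0.3237, 0.1393]
tool_rot: [3.138, 0.139, -0.001]
ft_force: [-0.7, -0.6, -1.8]
grip_width: 0.567
t 30.7 pos [496.5 323.7 139.3] yaw 5.1 turn units 0.02 shift units after turn [-1.05 10.57  0.06] tilt -1.0 grip 0.567
```

```bash
python3 -m jog '[[[0,-0.08,0.8,0,0],[0,-0.08,0.85,0,0],[0,-0.08,0.85,0,0],[0,-0.08,0.85,0,0],[0,-0.08,0.85,0,0],[0,-0.08,0.85,0,0],[0,-0.08,0.85,0,0],[0,-0.08,0.85,0,0],[0,-0.08,0.85,0,0],[0,-0.08,0.85,0,0]]]'; python3 -m jog '[[[0,-0.08,0.8,0,0],[0,-0.08,0.7,0,0],[0,-0.08,0.62,0,0],[0,0,0,0,0],[0,0,0,0,0]]]'; python3 to.py 491.4 -101 41 5
```

```text
time: 31.95
position: [0.4938, -0.0166, 0.1391]
tool_rot: [-3.138, -0.139, 0.002]
ft_force: [0.1, 0.7, -1.2]
grip_width: 0.573
time: 32.58
position: [0.4921, -0.0998, 0.1393]
tool_rot: [-3.137, -0.139, 0.001]
ft_force: [-1.0, -0.3, -1.7]
grip_width: 0.574
t 32.58 pos [492.1 -99.8 139.3] yaw 5.1 turn units 0.02 shift units after turn [-0.02  0.03  2.46] tilt -1.0 grip 0.574
```

```bash
python3 -m jog '[[[0,0,0.02,0.7,0],[0,0,0,0.7,0],[0,0,0,0.6,0],[0,0,0,0.3,0],[0,0,0,0.14,0],[0,0,0,0.03,0],[0,0,0,0,0],[0,0,0,0,0]]]'; python3 to.py 491.4 -101 40 5
```

```text
time: 33.58
position: [0.4929, -0.102, 0.0416]
tool_rot: [3.138, 0.137, 0.002]
ft_force: [0.0, -0.2, -2.1]
grip_width: 0.572
t 33.58 pos [ 492.9 -102.    41.6] yaw 5.0 turn units -0.0 shift units after turn [-0.03 -0.03  0.04] tilt -1.0 grip 0.572
```

Lower the last bit, release, rise, and back off to clear the top view.

```bash
python3 -m jog '[[[0,0,0,0.04,0],[0,0,0,0.02,0],[0,0,0,0,0],[0.7,0,0,0,0],[1,0,0,0,0],[1,0,0,0,0],[1,0,0,-0.4,0],[1,0,0,-0.8,0],[1,0,0,-1,0],[1,0,0,-1,0]]]'; python3 -m jog '[[[1,0,-0.8,-0.4,0],[1,0,-0.8,0,0],[1,0,-0.8,0,0],[1,0,-0.8,0,0],[1,0,-0.8,0,0],[1,0,-0.8,0,0],[1,0,-0.8,0,0],[1,0,-0.8,0,0],[1,0,0,0,0],[1,0,0,0,0]]]'
python3 - <<'E'
from h import *
im,d=eyes.get_image("top");cv2.imwrite("pics/top9.png",im[:,:,::-1]);r,c=grid("top",im);W=c+r*d[...,None]
for m,q in blobs((d>0)&(W[...,2]>.048)&(W[...,2]<.09),150): print("top",q.round(),rect(W[m]),np.median(W[m][:,2]).round(4),m.sum())
E
```

```text
time: 34.83
position: [0.4925, -0.1016, 0.1688]
tool_rot: [3.138, 0.138, 0.001]
ft_force: [0.2, -0.4, 0.3]
grip_width: 1.001
time: 36.08
position: [0.4703, 0.1525, 0.183]
tool_rot: [3.138, 0.137, 0.001]
ft_force: [0.6, -0.7, -0.2]
grip_width: 0.999
top [391. 127.] [ 709.5 -225.7   61.4   60.3    8. ] 0.0736 900
top [449. 214.] [ 539.  -335.4  149.1   51.6   12.3] 0.0674 2139
top [226. 199.] [561.5  97.2  90.1  48.8   1.9] 0.0679 1010
top [329. 239.] [492.6 -99.9 120.1  50.9   5.1] 0.0678 1727
```

View pics/top9.png

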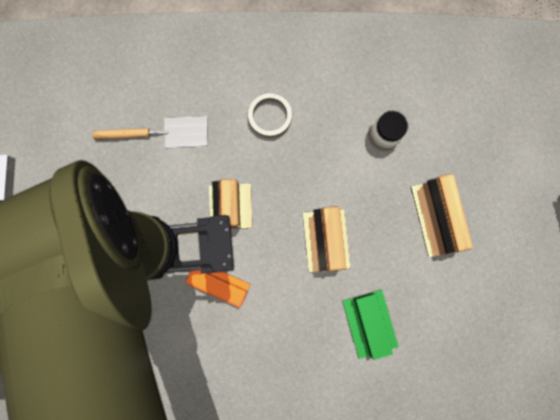

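All three squeegees lie on their own stands: short at (226,203), medium at (327,240), long at (443,216). The jar, tape and spatula haven't moved, and the gripper is clear at 0.18 m.

```bash
python3 -c "
from bench import job
print(job.close_job())"
```

```text
the job is handed in; nothing more can be done
None
```

All three squeegees are on the stands of their own length, and I handed the job in at about 36 s of the 106 s allowed. I laid the medium squeegee on the steel rest and let go. Then I moved the short and long ones to their stands, and finally the medium one from the rest to its stand.

My last top-camera measurements, taken with the gripper open and clear at 0.18 m, all fall within the 12 mm and 0.15 rad limits:

| Squeegee | Offset from stand centre | Angle difference |
|---|---|---|
| short | about 3 mm | about 0.4° |
| medium | about 2 mm | about 0.1° |
| long | about 2 mm | about 0.1° |

- **Height:** all three tops measured about 68 mm, matching a squeegee lying flat on a 40 mm stand once the camera's low reading of about 2 mm is allowed for.
- **On the rest:** the medium squeegee lay about 1 mm and 0.3° off the rest's axis.
- **Bystanders:** the jar measured where it began, and the tape and spatula look unmoved in the last picture.
- **Not seen directly:** the arm hid the rest in the last picture. I take it as empty because the medium squeegee left it and was measured on its own stand.

No check failed. Two readings of the short squeegee's stand agreed to within 2 mm.

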